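Spacers onto an eccentric spring mandrel, wide one first

ROBOT

A 7-joint arm with a two-finger parallel gripper is mounted at the origin on the work surface; the furniture and walls round the work are solid. World frame = base frame: x ahead of the robot, y to its left, z up, the work surface at z = 0. Lengths are in m, angles in degrees, forces in N, time in s.
With the tool pointing down it reaches from about 0.425 to 0.875 m from the base axis. Payload 4.7 kg.
Tool frame: the origin (TCP) lies at the very end of the fingers, on their centre line; the grasp point (between the pads) lies 19 mm behind it (r.grasp_offset is the z of the grasp point in the tool frame, in m); z points along the fingers, y is the line along which they close (so a half turn about z gives the same grasp; the last joint's range is limited). The gripper opens to 87 mm and grips with 3 to 60 N. Pads are 19 mm wide; open, the fingers measure 117 mm over their backs; the gripper's body (75 mm by 190 mm) begins 51 mm behind the grasp point.
Start: joints at [-63.879, 18.392, -4.016, 83.108, 1.295, 78.541, -3.26], TCP at [0.278, 0.588, 0.223] pointing down, gripper open.
Joint ranges: [-163.93, 163.93], [-17.29, 119.83], [-79.2, 71.16], [3.27, 140.29], [-89.18, 269.18], [5.43, 117.66], [-154.24, 154.24]. Speed limits (degrees/s): [147.25, 147.25, 180, 180, 180, 180, 180].

INTERFACE

Orientations are given as [roll, pitch, yaw] about the fixed x, y, z axes, in that order (R = Rz(yaw) Ry(pitch) Rx(roll)).
In Python, from workcell import telemetry, imaging, ticket, spotter, r gives the robot as it stands.
- The arm moves only by the tool servo_tool, never from a script. Its argument "steps" is text: rows parted by semicolons, each of 6 numbers parted by spaces: the shift along the world's x, y, z in m, then the turn, a rotation vector about the world's x, y, z in rad. In form: x y z ax ay az; .... A call has exactly 8 rows; each row shifts and turns the commanded pose from where the row before left it; what a row does not reach is not made up. A row lasts 1/10 s, in which the tool goes at most 50 mm and 8.59 degrees, less where a joint would pass 70% of its speed; a pose out of reach is approached as far as the arm can. A call is refused whole if a number of a shift passes 0.05 or a number of a turn 0.15, either way. A call with a gripper value outside its range is refused whole. "gripper" is the gripper command: -1 is fully open, 1 is shut, values between are in proportion, set as the call begins (left out, the last holds). The fingers move at their own pace and stop on an object; "grip_force" is the grip in N (left out, the last holds). Time passes only in rows, so rows that do not move let the fingers close, or fill a call up. It gives the time, the measured TCP pose, the force, the opening and the grip force at its end, in the units of the state.
- telemetry.state(): the state, without advancing time (a new reading comes with each control period).
- imaging.capture(name): name is "scene" or "top" or "wrist"; returns (picture, depth): 400x640x3 uint8, red, green, blue; 400x640 float32, m along the optical axis (not along the pixel's ray), 0 where there is no reading.
- imaging.calibration(name): a dict with "fx", "fy", "cx", "cy" (pixels), "T" (4x4, takes a point from camera to world coordinates). Camera axes: x right, y up, looking along -z (the intrinsics and any distortion apply to the point x, -y, -z); pixel columns grow to the right and rows downward; lengths in m; the calibration is good to about 2 mm. A picture is of the moment at which its call begins: read the wrist's pose just before it. calibration takes no time and is no camera call; for the wrist camera it gives the pose at the moment of the call.
- ticket.close_job(): hands the job in; it is judged then, once.
Trained networks look in the newest picture that a camera, given by its name, has taken for a name from the list of things; names that differ only in an ending like _2 or _b are one class to them, and where a whole thing is asked for, a point or a joint stands for the part that bears it (a point fixed in the world has none). Each returns a list of dicts, best first, with "conf" (0 to 1); they miss things now and then, are a little off and sometimes report something else, mostly with a low value. They report only what shows in the picture. A call takes as long as a camera call. They do not tell look-alikes from the thing itself.
- spotter.search_frame(thing, camera): "bbox" ([centre column, centre row, width, height] in pixels, round what is visible of it).
- spotter.cut_out(thing, camera): "region" (400x640 bool, what is visible of it) and "bbox" ([centre column, centre row, width, height] in pixels, round what is visible of it).
- spotter.pinpoint(thing, camera): "location" ([column, row] in pixels: a listed point, or the origin of a listed thing).
The state is a dict: "clock": time; "joint_positions": joint angles; "qd": joint speeds; "effort": joint torques, N m; "position": TCP position; "ee_rot": TCP orientation; "force": force on the tool from outside, world axes, zero at the start; "wrist_torque": the same for the moment, N m; "opening": finger opening in m; "finger_force": force on a finger pad.
Only numpy, scipy, OpenCV 4.12 (cv2) and the standard library are available. Lean on these libraries where they do the work, as an engineer would, in place of code of your own. Each camera call takes 0.05 s, during which the arm holds its last target. There are 200 camera calls.

TASK

Thread the two steel spacers onto the upright spindle of the assembly mandrel, the wide one first and the narrow one on top of it, each pushed fully home, flat and let go. The spindle is set off-centre to a side that you must feel or see for; press gently (never more than 30 N on the spindle or the spacers), do not drop or hammer the parts, and leave the other things on the table where they are.

Things in the scene. Friction and masses are not known exactly. Their poses are not given: they have to be found in the camera images.
- mandrel_base: Grey square base plate of the assembly mandrel, 110x110x12 mm, fixed to the table, a 3 mm high bolt head near each corner; origin at the centre of its underside. On it lies a round steel flange, 84 mm across, 6 mm thick, centred on the plate; its top, 18 mm above the table, is the seat for the spacers. z up.
- seat (a point): Centre of the plate at the height of the seat (18 mm above the table). From the seat rises the upright steel spindle, 22 mm diameter, with a flat tip 56 mm above the seat (edge hardly broken, so it guides a bore little). Its axis stands 5 mm to the side of this point, in a direction that differs each time and is not reported; it is clamped there.
- tip_level (a point): Point straight above the plate's centre at the height of the spindle's tip (74 mm above the table); the spindle's axis is 5 mm beside it. Three upright brass spring strips in the spindle's side, 6 to 54 mm below the tip, stand out 2.5 mm and give way; they rub in the bore, so a spacer does not drop but must be pushed down with about 2 to 10 N (its weight included) all the way.
- spacer_wide_mid (a point): Wide steel spacer ring, 60 mm outer diameter, 25 mm bore, 24 mm high, about 0.24 kg, lying flat on the table; point on its axis half-way up. z is the ring's axis.
- spacer_narrow_mid (a point): Narrow steel spacer ring, 44 mm outer diameter, 25 mm bore, 24 mm high, about 0.13 kg, lying flat on the table; point on its axis half-way up. z is the ring's axis.
- bush_1: Bystander: black upright plastic bush, 45 mm across, 88 mm high, no part of the job; origin at the centre of its underside.
- bush_4: Bystander: another such black bush, 45 mm across, 88 mm high; origin at the centre of its underside.
- grease_tin: Bystander: flat round tin, 67 mm across, 36 mm high; origin at the centre of its underside.
- hex_key: Bystander: small steel hex key lying flat, 33x93x6 mm; origin at the centre of its underside.
Not all that is in view belongs to the job. Several things have the shape of the mandrel_base; the one meant has the colours described above.

How it is judged (in metres and radians):
On the way, in this order (a step that is already met when the one before it is completed fails the run):
1. the wide spacer is threaded on the spindle and home on the seat, the narrow one not yet on (z of spacer_wide_mid in the frame of seat between 0.009 and 0.014 m and horizontal distance between spacer_wide_mid and seat below 0.0095 m and angle between spacer_wide_mid's own z axis and vertical below 0.06 rad and horizontal distance between spacer_narrow_mid and seat above 0.05 m), for 0.2 s.
2. the narrow spacer is threaded on the spindle and home on the wide one (z of spacer_wide_mid in the frame of seat between 0.009 and 0.014 m and horizontal distance between each of spacer_wide_mid, spacer_narrow_mid and seat below 0.0095 m and angle between each of spacer_wide_mid, spacer_narrow_mid's own z axis and vertical below 0.06 rad and z of spacer_narrow_mid in the frame of seat between 0.033 and 0.0385 m), for 0.2 s.
At the end, for the whole second after the job is handed in: Wide spacer flat on the seat (its mid-height 9 to 14 mm above the seat, nominal 12), narrow spacer flat on the wide one (33 to 38.5 mm, nominal 36), both round the spindle (axis within 9.5 mm of the plate's centre), tilted less than 0.06 rad, at rest (all of step 2 and linear speed of each of spacer_wide, spacer_narrow below 0.01 m/s); the robot touches nothing.
It fails at once if a spacer pressed or struck on the spindle or its seat, or on the other spacer, with more than 30 N (contact force between any of spacer_wide, spacer_narrow and spindle_c0 above 30 N or contact force between any of spacer_wide, spacer_narrow and spindle_c1 above 30 N or contact force between spacer_narrow and spacer_wide above 30 N).
It fails at once if the robot pressed on the mandrel with more than 30 N (contact force between any of the fingers, the arm and mandrel_base above 30 N).
It fails at once if a bystander moved more than 25 mm (distance of any of bush_1, bush_4, grease_tin, hex_key from where it was at the start of the episode above 0.025 m).
It also fails if it takes over 72 s, if anything falls off the work surface, if the arm or the gripper's body presses on something with over 40 N, if the wrist force passes 120 N, or if a joint passes its speed limit or range.

## Working session

There is one attempt and no reset: what is moved stays moved. The work goes in short steps, Python scripts to look and compute and a tool call to move; the robot and the scene stay as the last step left them, time stands still between calls to the robot, and variables do not carry over. Pictures are saved under pics/ and viewed, at most 10 in all, crops included, and the job is handed in when it is done.

Besides the shell and the picture viewer there is one more tool, called in YAML: its name, and indented under it one key for each argument. servo_tool: Moves the arm, as the interface text tells. Its arguments: {"type":"object","properties":{"steps":{"type":"string"},"gripper":{"type":"number"},"grip_force":{"type":"number"}},"required":["steps"]}

```bash
mkdir -p pics; cat > h.py <<'E'
import numpy as np, cv2
from workcell import telemetry, imaging, ticket, spotter, r
def pix2w(c,u,v,d):
    p=np.array([(u-c['cx'])/c['fx']*d, -(v-c['cy'])/c['fy']*d, -d, 1]); return (np.array(c['T'])@p)[:3]
def atz(c,u,v,z):
    T=np.array(c['T']); o=T[:3,3]; p=pix2w(c,u,v,1.)-o; return o+p*(z-o[2])/p[2]
def save(im,n): cv2.imwrite('pics/'+n,cv2.cvtColor(im,cv2.COLOR_RGB2BGR))
def proj(c,p):
    q=np.linalg.inv(np.array(c['T']))@np.append(p,1); return np.array([c['cx']+c['fx']*q[0]/-q[2], c['cy']-c['fy']*q[1]/-q[2]])
E
python3 - <<'E'
from h import *
np.set_printoptions(precision=4,suppress=True)
print(r.grasp_offset); s=telemetry.state(); print(s)
for cam in ['top','scene']:
    im,d=imaging.capture(cam); c=imaging.calibration(cam); save(im,cam+'0.png')
    print(cam,c)
    for n in ['mandrel_base','seat','tip_level','spacer_wide_mid','spacer_narrow_mid','bush_1','grease_tin','hex_key']:
        for q in spotter.pinpoint(n,cam)[:4]:
            u,v=q['location']; i,j=int(np.clip(round(v),0,399)),int(np.clip(round(u),0,639))
            print(n,round(q['conf'],2),np.round([u,v],1),pix2w(c,u,v,d[i,j]),atz(c,u,v,0.012))
E
```

```text
-0.0187
{'clock': 0.0, 'joint_positions': array([-63.8768,  18.4375,  -4.0148,  83.1741,   1.2952,  78.5398,
        -3.2598]), 'qd': array([ 0.0564,  0.024 ,  0.0895,  0.0497,  0.0238,  0.1177, -0.0462]), 'effort': array([ -0.0001, -49.1288,  -0.4042, -31.2531,  -0.0641,   0.0439,
         0.0002]), 'position': array([0.2778, 0.5871, 0.2215]), 'ee_rot': array([-179.8938,    0.0062,  154.6861]), 'force': array([ 0.1361, -1.3144, -0.2038]), 'wrist_torque': array([0.0044, 0.0091, 0.0241]), 'finger_force': 0.0, 'opening': 0.086842159853213}
top {'fx': 378.37527989459585, 'fy': 378.37527989459585, 'cx': 322.8076154235206, 'cy': 196.13133182629673, 'T': array([[ 0.0112,  0.985 , -0.1721,  0.3304],
       [-0.9999,  0.0131,  0.01  , -0.0719],
       [ 0.0121,  0.1719,  0.985 ,  1.1652],
       [ 0.    ,  0.    ,  0.    ,  1.    ]])}
mandrel_base 0.91 [297.5 182.8] [ 0.569  -0.0055  0.0303] [ 0.5729 -0.0045  0.012 ]
mandrel_base 0.72 [223.3 268. ] [0.3113 0.1949 0.0775] [0.3101 0.211  0.012 ]
mandrel_base 0.64 [210.9 171.5] [0.6032 0.2637 0.0203] [0.6052 0.2661 0.012 ]
seat 0.98 [226.2 268.
[... 1813 characters left out ...]
 [184.1 193.5] [0.3034 0.2067 0.0736] [0.3617 0.323  0.012 ]
spacer_wide_mid 0.6 [222.  191.5] [0.4358 0.2382 0.0222] [0.4468 0.2563 0.012 ]
spacer_narrow_mid 0.85 [358.8 253.9] [ 0.4835 -0.2386  0.0129] [ 0.4845 -0.2378  0.012 ]
spacer_narrow_mid 0.73 [220.7 192.2] [0.4342 0.243  0.0188] [0.4415 0.2551 0.012 ]
spacer_narrow_mid 0.47 [264.3 221.6] [0.4169 0.0217 0.0188] [0.424  0.0313 0.012 ]
bush_1 0.61 [309.6 182. ] [0.6734 0.1249 0.0108] [0.6717 0.123  0.012 ]
grease_tin 0.72 [381.9 219.2] [ 0.6419 -0.1784  0.0161] [ 0.6477 -0.174   0.012 ]
hex_key 0.74 [220.7 190.8] [0.4354 0.2441 0.0225] [0.4468 0.2629 0.012 ]
hex_key 0.6 [428.8 283.2] [ 0.5185 -0.4044  0.0011] [ 0.5056 -0.4118  0.012 ]
```

View pics/top0.png

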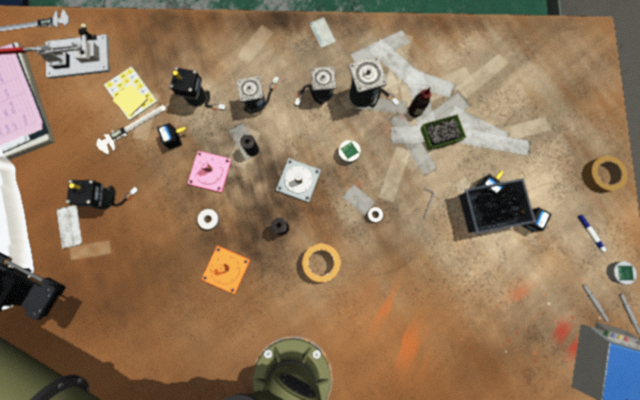

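View pics/scene0.png

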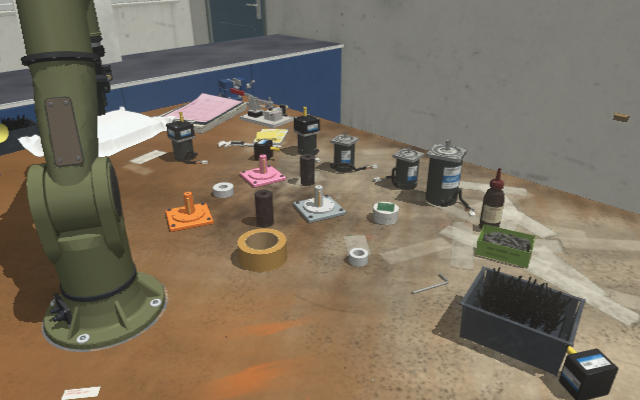

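The grey mandrel is at about (298,180) in the top view; the pink and orange ones are look-alikes. The wide spacer is at (207,219) and the narrow one at (375,215). The bushes are at (279,227) and (249,145). I'll move above the wide spacer and measure it with the wrist camera.

servo_tool:
  steps: "0.022 -0.041 0 0 0 0;0.022 -0.041 0 0 0 0;0.022 -0.041 0 0 0 0;0.022 -0.041 0 0 0 0;0.022 -0.041 0 0 0 0;0.022 -0.041 0 0 0 0;0.022 -0.041 0 0 0 0;0.022 -0.041 0 0 0 0"
  gripper: -1

```text
clock: 1.7
position: [0.4546, 0.2578, 0.223]
ee_rot: [179.9, 0.0, 154.7]
force: [0.8, -0.1, -0.7]
opening: 0.087
finger_force: 0.0
```

```bash
python3 - <<'E'
from h import *
np.set_printoptions(precision=4,suppress=True)
s=telemetry.state(); print(s['position'],s['ee_rot'],s['joint_positions'],s['clock'])
c=imaging.calibration('wrist'); im,d=imaging.capture('wrist'); save(im,'w1.png'); print(c)
for n in ['spacer_wide_mid','spacer_narrow_mid']:
    for q in spotter.cut_out(n,'wrist')[:3]:
        print(n,q['conf'],q['bbox'])
        m=q['region']; vs,us=np.nonzero(m); ok=d[vs,us]>0
        P=np.array([pix2w(c,u,v,d[v,u]) for u,v in zip(us[ok],vs[ok])])
        print(P.mean(0),np.percentile(P,[2,50,98],axis=0))
        (x,y),rad=cv2.minEnclosingCircle(np.c_[us,vs].astype(np.float32)); print(x,y,rad,atz(c,x,y,.024))
E
```

```text
[0.4546 0.2578 0.223 ] [179.9434   0.0233 154.6905] [-41.7678   2.6787   9.6321 101.4839  -0.4733  75.8153  32.66  ] 1.7
{'fx': 314.34127249802, 'fy': 314.34127249802, 'cx': 321.42082527012786, 'cy': 197.91118323214437, 'T': array([[ 0.4269, -0.8704, -0.2452,  0.3872],
       [ 0.9043,  0.4113,  0.1145,  0.2892],
       [ 0.0011, -0.2706,  0.9627,  0.3845],
       [ 0.    ,  0.    ,  0.    ,  1.    ]])}
spacer_wide_mid 0.87 [326.1, 173.9, 47.1, 53.5]
[0.4537 0.2658 0.0223] [[0.4267 0.2397 0.0073]
 [0.4538 0.2657 0.0231]
 [0.4816 0.2914 0.0247]]
327.1526184082031 171.61915588378906 25.839689254760742 [0.4531 0.2659 0.024 ]
```

View pics/w1.png

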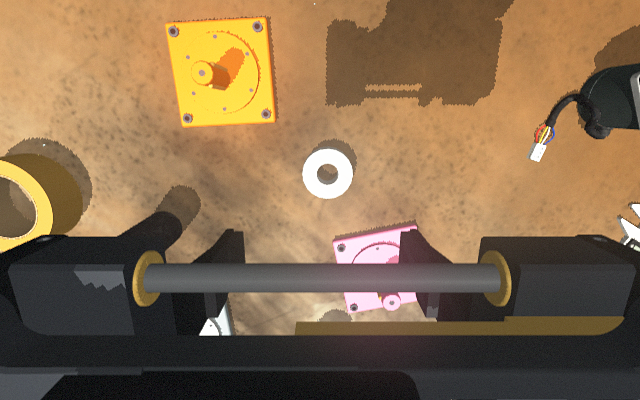

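The wrist view shows the white wide ring at (327,173), clear of its neighbours, at about (0.453, 0.266) with its top near 24 mm. I'll descend, close once to centre it, then re-measure to cancel camera bias.

servo_tool:
  steps: "-0.001 0.008 -0.04 0 0 0;0 0 -0.04 0 0 0;0 0 -0.04 0 0 0;0 0 -0.04 0 0 0;0 0 -0.03 0 0 0;0 0 -0.02 0 0 0;0 0 -0.009 0 0 0;0 0 0 0 0 0"

```text
clock: 2.65
position: [0.4518, 0.2683, 0.0026]
ee_rot: [-179.9, -0.1, 154.8]
force: [-0.4, 0.5, -0.7]
opening: 0.0871
finger_force: 0.0
```

servo_tool:
  steps: "0 0 0 0 0 0;0 0 0 0 0 0;0 0 0 0 0 0;0 0 0 0 0 0;0 0 0 0 0 0;0 0 0 0 0 0;0 0 0 0 0 0;0 0 0 0 0 0"
  gripper: 1
  grip_force: 10

```text
clock: 3.45
position: [0.4532, 0.2676, 0.0042]
ee_rot: [180.0, 0.0, 154.7]
force: [-1.2, -1.4, 5.3]
opening: 0.0604
finger_force: 10.0
```

servo_tool:
  steps: "0 0 0 0 0 0;0 0 0 0 0 0;0 0 0 0 0 0;0 0 0.039 0 0 0;0 0 0.045 0 0 0;0 0 0.045 0 0 0;0 0 0.045 0 0 0;0 0 0.045 0 0 0"
  gripper: -1

```text
clock: 4.25
position: [0.4526, 0.2674, 0.2243]
ee_rot: [180.0, -0.0, 154.7]
force: [1.0, 1.0, 0.2]
opening: 0.0873
finger_force: 0.0
```

servo_tool:
  steps: "0 0 0 0 0 0;0 0 0 0 0 0;0 0 0 0 0 0;0 0 0 0 0 0;0 0 0 0 0 0;0 0 0 0 0 0;0 0 0 0 0 0;0 0 0 0 0 0"

```text
clock: 5.05
position: [0.4529, 0.2676, 0.2224]
ee_rot: [-180.0, -0.0, 154.7]
force: [0.1, 0.2, -0.2]
opening: 0.0869
finger_force: 0.0
```

```bash
cat >> h.py <<'E'
def ring(c,u0,v0,w=45,z=.024):
    im,d=imaging.capture('wrist')
    u0,v0=int(u0),int(v0); g=im[v0-w:v0+w,u0-w:u0+w]
    hsv=cv2.cvtColor(g,cv2.COLOR_RGB2HSV); m=((hsv[...,1]<60)&(hsv[...,2]>120)).astype(np.uint8)
    cs,_=cv2.findContours(m,cv2.RETR_CCOMP,cv2.CHAIN_APPROX_NONE)
    out=[]
    for k in sorted(cs,key=len)[-3:]:
        if len(k)<20: continue
        e=cv2.fitEllipse(k); u,v=e[0][0]+u0-w,e[0][1]+v0-w; out.append((len(k),round(u,2),round(v,2),np.round(e[1],1),atz(c,u,v,z)))
    return im,d,out
E
python3 - <<'E'
from h import *
np.set_printoptions(precision=4,suppress=True)
for i in range(2):
    s=telemetry.state(); c=imaging.calibration('wrist')
    im,d,o=ring(c,327,175); print(s['position'],s['ee_rot'],s['clock'],s['force']); [print(k) for k in o]
vs,us=np.mgrid[100:300,250:400]; 
P=np.array([pix2w(c,u,v,d[v,u]) for u,v in zip(us.ravel(),vs.ravel())]); P=P[(abs(P[:,0]-.453)<.04)&(abs(P[:,1]-.267)<.04)]
t=P[(P[:,2]>.015)]; print('ringtop',np.median(t[:,2]),'table',np.median(P[P[:,2]<.01][:,2]))
save(im[100:260,240:420],'w2.png')
E
```

```text
[0.4529 0.2676 0.2224] [-179.991    -0.0035  154.6862] 5.05 [ 0.1031  0.2096 -0.2363]
(53, 321.49, 176.52, array([16.8, 20.5]), array([0.4535, 0.267 , 0.024 ]))
(147, 321.55, 177.2, array([49.5, 51.5]), array([0.4543, 0.2667, 0.024 ]))
[0.4529 0.2676 0.2225] [-179.9981   -0.0015  154.689 ] 5.1 [0.9155 0.5472 0.7031]
(52, 321.46, 176.51, array([16.9, 20.3]), array([0.4536, 0.267 , 0.024 ]))
(146, 321.5, 177.18, array([49.4, 51.5]), array([0.4543, 0.2667, 0.024 ]))
ringtop 0.3079599590413673 table -0.0006983025292048584
```

servo_tool:
  steps: "0 0 -0.04 0 0 0;0 0 -0.04 0 0 0;0 0 -0.04 0 0 0;0 0 -0.04 0 0 0;0 0 -0.03 0 0 0;0 0 -0.02 0 0 0;0 0 -0.009 0 0 0;0 0 0 0 0 0"

```text
clock: 5.95
position: [0.4523, 0.2672, 0.0027]
ee_rot: [-179.9, -0.1, 154.7]
force: [-0.2, 0.4, 0.3]
opening: 0.0868
finger_force: 0.0
```

servo_tool:
  steps: "0 0 0 0 0 0;0 0 0 0 0 0;0 0 0 0 0 0;0 0 0 0 0 0;0 0 0.03 0 0 0;0 0 0.05 0 0 0;0 0 0.05 0 0 0;0 0 0.05 0 0 0"
  gripper: 1
  grip_force: 40

```text
clock: 6.75
position: [0.4523, 0.2671, 0.1853]
ee_rot: [-180.0, -0.0, 154.7]
force: [0.7, 1.2, -3.3]
opening: 0.0598
finger_force: 40.0
```

servo_tool:
  steps: "0.017 -0.039 0.02 0 0 0;0.017 -0.039 0.02 0 0 0;0.017 -0.039 0.02 0 0 0;0.017 -0.039 0.02 0 0 0;0.017 -0.039 0.009 0 0 0;0.017 -0.039 0 0 0 0;0.017 -0.042 0 0 0 0;0 0 0 0 0 0"

```text
clock: 7.55
position: [0.5727, -0.0175, 0.2726]
ee_rot: [-179.8, 0.2, 154.0]
force: [-0.1, -0.7, -3.2]
opening: 0.0597
finger_force: 40.0
```

```bash
python3 - <<'E'
from h import *
np.set_printoptions(precision=4,suppress=True)
telemetry.state(); imaging.capture('top')
s=telemetry.state(); c=imaging.calibration('wrist'); im,d=imaging.capture('wrist'); print(s)
np.savez('sp1.npz',im=im,d=d,T=c['T']); save(im,'w3.png')
for n in ['tip_level','seat','mandrel_base']:
    for q in spotter.pinpoint(n,'wrist')[:2]: print(n,q['conf'],q['location'],atz(c,*q['location'],{'tip_level':.074,'seat':.018,'mandrel_base':0.}[n]))
print('proj tip guess',proj(c,[.572,-.008,.074]))
E
```

```text
{'clock': 7.6, 'joint_positions': array([-24.1463,   7.8376,  25.3804,  91.0536,  -3.2801,  81.8964,
        65.7429]), 'qd': array([-2.4069, -0.7099, -4.133 ,  0.9302, -2.2277,  0.4244, -0.9108]), 'effort': array([  1.6362, -36.774 ,   3.6278, -32.9265,   0.4483,  -0.0577,
         0.1568]), 'position': array([ 0.572 , -0.0131,  0.2723]), 'ee_rot': array([-179.895 ,    0.0197,  154.2521]), 'force': array([-0.2756,  2.4119, -2.3378]), 'wrist_torque': array([ 0.06  ,  0.0582, -0.001 ]), 'finger_force': 39.982657281216234, 'opening': 0.059884529285698804}
tip_level 0.72 [330.5, 177.8] [ 0.5785 -0.0052  0.074 ]
tip_level 0.65 [571.6, 91.0] [0.6049 0.2713 0.074 ]
seat 0.9 [331.6, 172.1] [ 0.5835 -0.0043  0.018 ]
seat 0.72 [537.2, 94.0] [0.6053 0.2708 0.018 ]
mandrel_base 0.96 [328.5, 173.7] [ 0.587  -0.0102  0.    ]
mandrel_base 0.73 [527.7, 95.0] [0.6055 0.2702 0.    ]
proj tip guess [325.9398 173.9369]
```

View pics/w3.png

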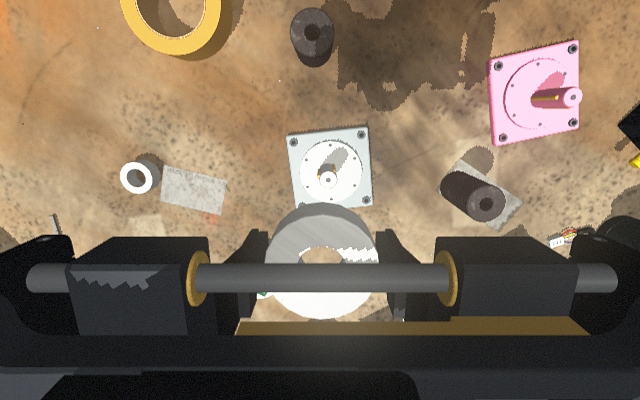

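The wrist view shows the grey mandrel at (330,170), spindle tip at about (328,180), the ring held level below the rod, and the narrow ring at (138,177). The arm was still settling, so I'll re-measure at rest.

servo_tool:
  steps: "0 0 0 0 0 0;0 0 0 0 0 0;0 0 0 0 0 0;0 0 0 0 0 0;0 0 0 0 0 0;0 0 0 0 0 0;0 0 0 0 0 0;0 0 0 0 0 0"

```text
clock: 8.6
position: [0.572, -0.0084, 0.2726]
ee_rot: [180.0, 0.0, 154.7]
force: [0.2, -0.7, -1.6]
opening: 0.0597
finger_force: 40.0
```

```bash
cat >> h.py <<'E'
def cloud(c,d):
    vs,us=np.mgrid[0:d.shape[0],0:d.shape[1]]
    p=np.stack([(us-c['cx'])/c['fx']*d,-(vs-c['cy'])/c['fy']*d,-d,np.ones_like(d)],-1)
    return (p@np.array(c['T']).T)[...,:3]
E
python3 - <<'E'
from h import *
np.set_printoptions(precision=4,suppress=True)
for i in range(3):
    s=telemetry.state(); c=imaging.calibration('wrist'); im,d=imaging.capture('wrist'); W=cloud(c,d)
    u0,v0=proj(c,[.572,-.008,.074]).astype(int)
    sub=np.zeros(d.shape,bool); sub[v0-30:v0+30,u0-40:u0+40]=1
    m=sub&(W[...,2]>.068)&(W[...,2]<.085)&(d>0)
    n,l,st,ce=cv2.connectedComponentsWithStats(m.astype(np.uint8))
    for k in range(1,n):
        if st[k,4]>50:
            cs,_=cv2.findContours((l==k).astype(np.uint8),0,cv2.CHAIN_APPROX_NONE); e=cv2.fitEllipse(cs[0])
            print(s['position'],ce[k],st[k],e,atz(c,*ce[k],.074),'z',np.median(W[l==k][:,2]))
T=W[sub&(abs(W[...,2]-.018)<.004)]; print('flange',T.mean(0),len(T))
for q in spotter.pinpoint('spacer_narrow_mid','wrist')[:2]: print(q['conf'],q['location'],atz(c,*q['location'],.012))
for q in spotter.cut_out('mandrel_base','wrist')[:1]:
    m=q['region']; P=W[m&(abs(W[...,2]-.012)<.0025)]; print('plate',cv2.minAreaRect((P[:,:2]*1000).astype(np.float32)))
save(cv2.resize(im[120:230,270:390],None,fx=5,fy=5,interpolation=0),'w4.png'); np.savez('sp1.npz',im=im,d=d,T=c['T'])
E
```

```text
[ 0.572  -0.0084  0.2726] [323.7909 180.2091] [315 171  19  19 263] ((323.7931823730469, 180.20681762695312), (17.158082962036133, 17.752704620361328), 45.0) [ 0.5778 -0.0084  0.074 ] z 0.07307909261097723
[ 0.572  -0.0084  0.2726] [323.7672 180.2061] [315 171  19  19 262] ((323.7896728515625, 180.166259765625), (17.20654296875, 17.78653907775879), 37.525352478027344) [ 0.5778 -0.0084  0.074 ] z 0.07305890758365635
[ 0.5719 -0.0084  0.2726] [323.7366 180.1603] [315 171  19  19 262] ((323.7754821777344, 180.18519592285156), (17.24751853942871, 17.72081184387207), 43.62623596191406) [ 0.5777 -0.0084  0.074 ] z 0.07314324742016184
flange [ 0.5815 -0.0044  0.0172] 2507
0.72 [325.0, 181.7] [ 0.593  -0.0132  0.012 ]
0.68 [138.2, 176.3] [ 0.477  -0.2411  0.012 ]
plate ((582.31787109375, -5.4683837890625), (109.102294921875, 109.2483901977539), 70.65052795410156)
```

View pics/w4.png

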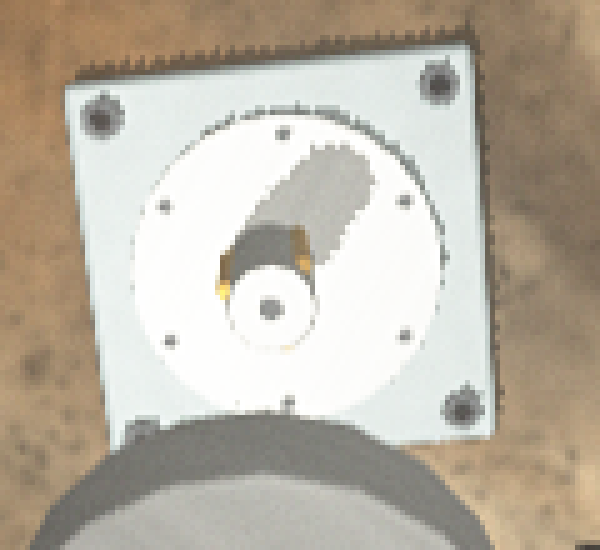

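Tip centre measures (0.5778, -0.0084), 5.35 mm from the plate centre, which agrees with the stated 5 mm. The crop shows the tip at about (324,180) in the full frame. Next I'll check the ring's place in the hand, using the earlier profile and the depth of the held ring.

```bash
python3 - <<'E'
from h import *
from scipy.optimize import least_squares
np.set_printoptions(precision=4,suppress=True,linewidth=200)
g=cv2.imread('pics/w2.png'); hsv=cv2.cvtColor(g,cv2.COLOR_BGR2HSV)
print('col',hsv[45:110,81,2],hsv[45:110,81,1]); print('row',hsv[77,50:115,2])
z=np.load('sp1.npz'); c=imaging.calibration('wrist'); c['T']=z['T']; d=z['d']; W=cloud(c,d)
t=np.array([.572,-.0084]); ex=np.array([-.904,.427]); ey=np.array([.427,.904])
m=(W[...,2]>.25)&(W[...,2]<.31)&(np.hypot(W[...,0]-t[0],W[...,1]-t[1])<.045)&(d>0)
P=W[m]; print(len(P),np.histogram(P[:,2],bins=12))
zt=np.percentile(P[:,2],90)
top=m&(abs(W[...,2]-.293)<.004)
L=lambda p:np.stack([(p[:,:2]-t)@ex,(p[:,:2]-t)@ey],1)
cs,_=cv2.findContours(top.astype(np.uint8),0,cv2.CHAIN_APPROX_NONE); k=max(cs,key=len)[:,0]
q=L(W[k[:,1],k[:,0]]); rr=np.hypot(*q.T); print(np.c_[k,q*1000,rr*1000][::4])
for r0 in (.03,.0125):
    s=q[abs(rr-r0)<.0035]
    if len(s)>8:
        f=least_squares(lambda v:np.hypot(*(s-v).T)-r0,[0,0],loss='soft_l1',f_scale=.0005); print(r0,len(s),f.x,np.std(f.fun))
E
```

```text
col [119 127 125 127 128 127 129 133 130 250 255 254 254 254 254 254 255 254 254 254 254 255 255 232 146 156 156 162 161 161 164 142 120 130 127 132 129 130 129 125 134 136 136 130 196 254 255 254 254
 254 254 255 255 255 255 255 255 255 245 191 202 206 207 206 204] [ 88  88  92  90  88  90  43  33  27   6   0   0   1   1   1   1   1   0   0   1   1   1   0  15  91  90  88  90  90  87  92  90  77  73  74  73  77  76  73  80  44  23  23  27  20   4   0   0   1
   1   0   1   1   1   1   1   0   0  15 101  95  97 101 100  98]
row [188 182 179 174 173 166 172 255 255 255 255 255 255 254 254 254 254 254 255 255 255 182 126 122 123 123 125 131 125 123 124 120 124 167 157 137 135 159 139 170 163 142 183 255 255 254 254 254 254
 254 254 254 254 254 254 255 255 125 136 171 202 197 194 190 195]
8558 (array([ 126,  248,  311,  321,  336,  640, 5583,  185,  213,  197,  171,  227]), array([0.2668, 0.2704, 0.274 , 0.2776, 0.2812, 0.2848, 0.2884, 0.292 , 0.2956, 0.2992, 0.3028, 0.3064, 0.31  ]))
[[316.     214.      25.4352  -2.9954  25.611 ]
 [314.     217.      23.9068  -3.9771  24.2354]
 [310. 
[... 3807 characters left out ...]
1.5315  13.5874  25.4602]
 [346.     220.      22.5054  11.6275  25.3316]
 [345.     218.      23.373   11.1561  25.8989]
 [341.     217.      23.9956   9.1738  25.6895]
 [338.     216.      24.711    7.6732  25.8749]
 [334.     217.      23.9181   5.7754  24.6055]
 [330.     217.      24.027    3.8159  24.3281]
 [329.     216.      24.608    3.321   24.8311]
 [325.     217.      24.0437   1.3827  24.0834]
 [323.     217.      23.9514   0.4114  23.9549]
 [320.     214.      25.6852  -1.046   25.7065]
 [321.     215.      25.0126  -0.5627  25.019 ]
 [319.     217.      24.4558  -1.5262  24.5033]]
0.03 80 [-0.0061 -0.0002] 0.0009041189122412817
0.0125 86 [-0.0026 -0.0006] 0.0009671133034140922
```

Image profiles put the ring centre at (321.5,178.5), corrected for its wall, and the tip at about (323.8,181). At equal viewing geometry this means moving the tool (+3.9, +1.1) mm. I'll descend to just above the tip.

servo_tool:
  steps: "0.004 0.001 -0.04 0 0 0;0 0 -0.04 0 0 0;0 0 -0.04 0 0 0;0 0 -0.03 0 0 0;0 0 -0.02 0 0 0;0 0 -0.012 0 0 0;0 0 -0.005 0 0 0;0 0 0 0 0 0"

```text
clock: 9.65
position: [0.5761, -0.0074, 0.0857]
ee_rot: [-180.0, 0.0, 154.7]
force: [-0.7, -0.3, -1.1]
opening: 0.0594
finger_force: 40.0
```

servo_tool:
  steps: "0 0 0 0 0 0;0 0 0 0 0 0;0 0 0 0 0 0;0 0 -0.002 0 0 0;0 0 -0.002 0 0 0;0 0 -0.002 0 0 0;0 0 -0.002 0 0 0;0 0 0 0 0 0"

```text
clock: 10.45
position: [0.5756, -0.0074, 0.0771]
ee_rot: [-180.0, -0.0, 154.7]
force: [0.4, 0.4, -2.6]
opening: 0.0591
finger_force: 40.0
```

servo_tool:
  steps: "0 0 -0.001 0 0 0;0 0 -0.001 0 0 0;0 0 -0.001 0 0 0;0 0 0 0 0 0;0 0 0 0 0 0;0 0 0 0 0 0;0 0 0 0 0 0;0 0 0 0 0 0"

```text
clock: 11.25
position: [0.576, -0.0074, 0.0746]
ee_rot: [180.0, 0.0, 154.7]
force: [1.1, -0.1, -1.6]
opening: 0.0594
finger_force: 40.0
```

No contact force at 3.5 mm below the tip level, so it's threading. I'll continue gently.

servo_tool:
  steps: "0 0 -0.001 0 0 0;0 0 -0.001 0 0 0;0 0 -0.001 0 0 0;0 0 -0.001 0 0 0;0 0 -0.001 0 0 0;0 0 -0.001 0 0 0;0 0 0 0 0 0;0 0 0 0 0 0"

```text
clock: 12.05
position: [0.5755, -0.0071, 0.0683]
ee_rot: [-180.0, -0.1, 154.7]
force: [-1.9, 1.2, -0.3]
opening: 0.0594
finger_force: 40.0
```

servo_tool:
  steps: "0 0 -0.0015 0 0 0;0 0 -0.0015 0 0 0;0 0 -0.0015 0 0 0;0 0 -0.0015 0 0 0;0 0 -0.0015 0 0 0;0 0 -0.0015 0 0 0;0 0 -0.0015 0 0 0;0 0 -0.0015 0 0 0"

```text
clock: 12.85
position: [0.5758, -0.0072, 0.0565]
ee_rot: [180.0, -0.0, 154.7]
force: [-4.6, 1.8, 3.0]
opening: 0.0597
finger_force: 40.0
```

servo_tool:
  steps: "-0.0006 0.0003 -0.0015 0 0 0;0 0 -0.0015 0 0 0;0 0 -0.0015 0 0 0;0 0 -0.0015 0 0 0;0 0 -0.0015 0 0 0;0 0 -0.0015 0 0 0;0 0 -0.0015 0 0 0;0 0 -0.0015 0 0 0"

```text
clock: 13.65
position: [0.5755, -0.007, 0.0446]
ee_rot: [180.0, 0.0, 154.7]
force: [-3.4, 1.0, 3.4]
opening: 0.0594
finger_force: 40.0
```

```bash
python3 -c "
from h import *
s=telemetry.state(); print(s['force'],s['wrist_torque'],s['position'])"
```

```text
[-3.37632002  1.04312842  3.36476306] [0.33888802 0.68100966 0.02136084] [ 0.57551281 -0.00703854  0.04455508]
```

servo_tool:
  steps: "-0.0006 0.0003 -0.0015 0 0 0;0 0 -0.0015 0 0 0;0 0 -0.0015 0 0 0;0 0 -0.0015 0 0 0;0 0 -0.0015 0 0 0;0 0 -0.0015 0 0 0;0 0 -0.0015 0 0 0;0 0 -0.0015 0 0 0"

```text
clock: 14.45
position: [0.5751, -0.0069, 0.0326]
ee_rot: [180.0, 0.0, 154.7]
force: [0.3, 0.5, 3.7]
opening: 0.0595
finger_force: 40.0
```

servo_tool:
  steps: "0 0 -0.001 0 0 0;0 0 -0.001 0 0 0;0 0 -0.001 0 0 0;0 0 -0.001 0 0 0;0 0 -0.001 0 0 0;0 0 -0.001 0 0 0;0 0 -0.001 0 0 0;0 0 -0.001 0 0 0"

```text
clock: 15.25
position: [0.575, -0.0068, 0.0246]
ee_rot: [180.0, 0.0, 154.7]
force: [1.5, 1.8, 5.6]
opening: 0.0595
finger_force: 40.0
```

servo_tool:
  steps: "0 0 -0.0005 0 0 0;0 0 -0.0005 0 0 0;0 0 -0.0005 0 0 0;0 0 0 0 0 0;0 0 0 0 0 0;0 0 0 0 0 0;0 0 0 0 0 0;0 0 0 0 0 0"

```text
clock: 16.05
position: [0.5751, -0.0068, 0.0244]
ee_rot: [180.0, 0.0, 154.7]
force: [-2.2, 0.8, 12.3]
opening: 0.0598
finger_force: 40.0
```

servo_tool:
  steps: "0 0 -0.0005 0 0 0;0 0 -0.0005 0 0 0;0 0 0 0 0 0;0 0 0 0 0 0;0 0 0 0 0 0;0 0 0 0 0 0;0 0 0 0 0 0;0 0 0 0 0 0"

```text
clock: 16.85
position: [0.5751, -0.0068, 0.0243]
ee_rot: [179.9, 0.0, 154.7]
force: [-4.6, 1.5, 18.3]
opening: 0.0597
finger_force: 40.0
```

Contact at TCP 24.4 mm with rising force matches the seat, since the ring sat about 2 mm low in the fingers. I'll release, lift, and verify.

servo_tool:
  steps: "0 0 0.001 0 0 0;0 0 0.001 0 0 0;0 0 0 0 0 0;0 0 0 0 0 0;0 0 0.02 0 0 0;0 0 0.04 0 0 0;0 0 0.05 0 0 0;0 0 0.05 0 0 0"
  gripper: -1

```text
clock: 17.65
position: [0.5738, -0.007, 0.1848]
ee_rot: [-179.9, -0.1, 154.7]
force: [1.3, 0.8, -1.0]
opening: 0.0868
finger_force: 0.0
```

servo_tool:
  steps: "0 0 0.05 0 0 0;0 0 0.039 0 0 0;0 0 0 0 0 0;0 0 0 0 0 0;0 0 0 0 0 0;0 0 0 0 0 0;0 0 0 0 0 0;0 0 0 0 0 0"

```text
clock: 18.45
position: [0.5744, -0.0068, 0.2722]
ee_rot: [-180.0, -0.1, 154.7]
force: [0.1, 0.3, -0.0]
opening: 0.0868
finger_force: 0.0
```

```bash
python3 - <<'E'
from h import *
np.set_printoptions(precision=4,suppress=True)
s=telemetry.state(); c=imaging.calibration('wrist'); im,d=imaging.capture('wrist'); W=cloud(c,d)
print(s['position'],s['clock'],s['force'])
R=np.hypot(W[...,0]-.5785,W[...,1]+.008)
m=(d>0)&(R<.027)&(R>.016)&(W[...,2]<.06); P=W[m]; print(len(P),np.percentile(P[:,2],[5,50,95]))
A=np.c_[P[:,:2]-P[:,:2].mean(0),np.ones(len(P))]; k=abs(P[:,2]-np.median(P[:,2]))<.004; print('plane',np.linalg.lstsq(A[k],P[k,2],rcond=None)[0])
F=W[(d>0)&(abs(W[...,2]-.012)<.0025)&(R<.08)]; print('plate z',np.median(F[:,2]))
for q in spotter.pinpoint('spacer_narrow_mid','wrist')[:3]: print(q['conf'],q['location'],atz(c,*q['location'],.012))
save(cv2.resize(im[100:250,60:420],None,fx=2.2,fy=2.2,interpolation=0),'w5.png')
E
```

```text
[ 0.5744 -0.0068  0.2722] 18.45 [ 0.1     0.2964 -0.009 ]
877 [0.0403 0.0415 0.0427]
plane [0.0017 0.0083 0.0415]
plate z 0.011274900561402429
0.68 [136.1, 176.4] [ 0.4779 -0.2422  0.012 ]
```

View pics/w5.png

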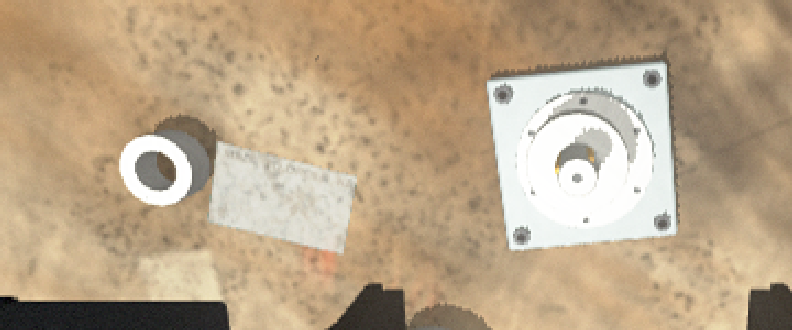

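The view shows the wide ring seated flat (top at 42 mm, tilt <0.01 rad) around the spindle, and the narrow ring at about (130,177) in the full frame. I'll move above the narrow ring.

servo_tool:
  steps: "-0.016 -0.039 -0.005 0 0 0;-0.016 -0.039 -0.009 0 0 0;-0.016 -0.039 -0.009 0 0 0;-0.016 -0.039 -0.009 0 0 0;-0.016 -0.039 -0.009 0 0 0;-0.017 -0.041 -0.009 0 0 0;0 0 0 0 0 0;0 0 0 0 0 0"

```text
clock: 19.35
position: [0.4771, -0.2438, 0.223]
ee_rot: [180.0, -0.0, 154.5]
force: [0.3, 1.0, 0.3]
opening: 0.0871
finger_force: 0.0
```

servo_tool:
  steps: "0 0 0 0 0 0;0 0 0 0 0 0;0 0 0 0 0 0;0 0 0 0 0 0;0 0 0 0 0 0;0 0 0 0 0 0;0 0 0 0 0 0;0 0 0 0 0 0"

```text
clock: 20.15
position: [0.4777, -0.2429, 0.2231]
ee_rot: [180.0, 0.0, 154.7]
force: [0.3, -0.0, 0.2]
opening: 0.0872
finger_force: 0.0
```

```bash
cat >> h.py <<'E'
def topring(guess,z=.024,thr=215):
    c=imaging.calibration('wrist'); s=telemetry.state(); im,d=imaging.capture('wrist'); W=cloud(c,d)
    g=im.min(2); R=np.hypot(W[...,0]-guess[0],W[...,1]-guess[1])
    m=((g>thr)&(R<.05)).astype(np.uint8)
    cs,h=cv2.findContours(m,cv2.RETR_CCOMP,cv2.CHAIN_APPROX_NONE)
    print(s['position'],s['clock'],s['force'])
    for k in sorted(cs,key=len)[-2:]:
        e=cv2.fitEllipse(k); print(len(k),np.round(e[0],2),np.round(e[1],1),atz(c,*e[0],z))
    zz=W[...,2][(m>0)&(d>0)]; print('top z',np.median(zz))
    return im,d,c,W
E
python3 - <<'E'
from h import *
np.set_printoptions(precision=4,suppress=True)
im,d,c,W=topring([.477,-.243])
save(im,'w6.png')
E
```

```text
[ 0.4777 -0.2429  0.2231] 20.15 [ 0.328  -0.0198  0.1656]
82 [348.02 191.93] [10.4 21.1] [ 0.5088 -0.2229  0.024 ]
212 [326.51 174.41] [33.6 53.9] [ 0.4788 -0.237   0.024 ]
top z 0.022461520022941966
```

```bash
sed -i 's/R<.05)/R<rm)/; s/thr=215)/thr=245,rm=.032)/' h.py; python3 - <<'E'
from h import *
np.set_printoptions(precision=4,suppress=True)
im,d,c,W=topring([.477,-.243])
E
```

```text
[ 0.4777 -0.2428  0.2231] 20.2 [0.004  0.0707 0.6137]
64 [320.83 173.9 ] [22.8 22.8] [ 0.4754 -0.2428  0.024 ]
99 [320.77 173.73] [34.7 35.2] [ 0.4752 -0.2428  0.024 ]
top z 0.0231754709988915
```

View pics/w6.png

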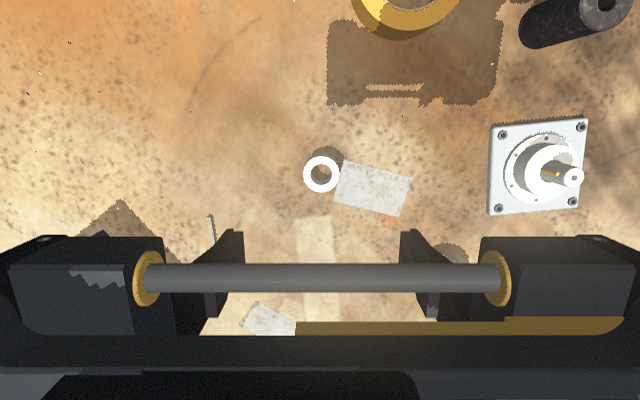

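The narrow ring at (321,174) fits cleanly at (0.4753, -0.2428), and its hole agrees with its outline. Descending to grasp it.

servo_tool:
  steps: "-0.0027 0.0004 -0.04 0 0 0;0 0 -0.04 0 0 0;0 0 -0.04 0 0 0;0 0 -0.04 0 0 0;0 0 -0.03 0 0 0;0 0 -0.02 0 0 0;0 0 -0.009 0 0 0;0 0 0 0 0 0"

```text
clock: 21.05
position: [0.4743, -0.2422, 0.0032]
ee_rot: [-180.0, -0.1, 154.7]
force: [-0.1, -0.1, -0.6]
opening: 0.0869
finger_force: 0.0
```

servo_tool:
  steps: "0 0 0 0 0 0;0 0 0 0 0 0;0 0 0 0 0 0;0 0 0 0 0 0;0 0 0 0 0 0;0 0 0 0 0 0;0 0 0 0 0 0;0 0 0 0 0 0"
  gripper: 1
  grip_force: 40

```text
clock: 21.85
position: [0.4751, -0.2424, 0.0042]
ee_rot: [180.0, 0.0, 154.7]
force: [0.0, -0.1, 1.0]
opening: 0.0425
finger_force: 40.0
```

servo_tool:
  steps: "0 0 0.03 0 0 0;0 0 0.05 0 0 0;0 0 0.05 0 0 0;0.016 0.036 0.02 0 0 0;0.018 0.04 0 0 0 0;0.018 0.04 0 0 0 0;0.018 0.04 0 0 0 0;0.018 0.04 0 0 0 0"

```text
clock: 22.65
position: [0.5632, -0.0448, 0.1538]
ee_rot: [180.0, -0.0, 154.7]
force: [0.9, 0.2, -1.1]
opening: 0.0426
finger_force: 40.0
```

servo_tool:
  steps: "0.0148 0.0382 0 0 0 0;0 0 0 0 0 0;0 0 0 0 0 0;0 0 0 0 0 0;0 0 0 0 0 0;0 0 0 0 0 0;0 0 0 0 0 0;0 0 0 0 0 0"

```text
clock: 23.45
position: [0.5778, -0.0087, 0.1542]
ee_rot: [180.0, 0.0, 154.6]
force: [0.1, -0.7, -1.8]
opening: 0.0422
finger_force: 40.0
```

servo_tool:
  steps: "0 0 -0.03 0 0 0;0 0 -0.02 0 0 0;0 0 -0.012 0 0 0;0 0 -0.006 0 0 0;0 0 0 0 0 0;0 0 0 0 0 0;0 0 0 0 0 0;0 0 0 0 0 0"

```text
clock: 24.25
position: [0.5785, -0.0081, 0.087]
ee_rot: [179.9, 0.1, 154.7]
force: [-0.1, 0.2, -2.0]
opening: 0.0424
finger_force: 40.0
```

servo_tool:
  steps: "0 0 -0.002 0 0 0;0 0 -0.002 0 0 0;0 0 -0.002 0 0 0;0 0 -0.001 0 0 0;0 0 -0.001 0 0 0;0 0 -0.001 0 0 0;0 0 0 0 0 0;0 0 0 0 0 0"

```text
clock: 25.05
position: [0.5779, -0.0082, 0.0771]
ee_rot: [180.0, 0.0, 154.7]
force: [0.6, 0.3, -2.0]
opening: 0.0422
finger_force: 40.0
```

servo_tool:
  steps: "0 0 -0.001 0 0 0;0 0 -0.001 0 0 0;0 0 0 0 0 0;0 0 0 0 0 0;0 0 0 0 0 0;0 0 0 0 0 0;0 0 0 0 0 0;0 0 0 0 0 0"

```text
clock: 25.85
position: [0.5779, -0.0082, 0.0751]
ee_rot: [180.0, 0.0, 154.7]
force: [0.1, 0.6, -0.5]
opening: 0.0428
finger_force: 40.0
```

servo_tool:
  steps: "0 0 -0.001 0 0 0;0 0 -0.001 0 0 0;0 0 -0.001 0 0 0;0 0 0 0 0 0;0 0 0 0 0 0;0 0 0 0 0 0;0 0 0 0 0 0;0 0 0 0 0 0"

```text
clock: 26.65
position: [0.5779, -0.0082, 0.0721]
ee_rot: [180.0, 0.0, 154.7]
force: [0.3, -1.1, -1.0]
opening: 0.0426
finger_force: 40.0
```

servo_tool:
  steps: "0 0 -0.001 0 0 0;0 0 -0.001 0 0 0;0 0 -0.001 0 0 0;0 0 -0.001 0 0 0;0 0 -0.001 0 0 0;0 0 -0.001 0 0 0;0 0 0 0 0 0;0 0 0 0 0 0"

```text
clock: 27.45
position: [0.5782, -0.0082, 0.0661]
ee_rot: [180.0, 0.0, 154.7]
force: [1.9, 0.1, -1.9]
opening: 0.0424
finger_force: 40.0
```

servo_tool:
  steps: "0 0 -0.0015 0 0 0;0 0 -0.0015 0 0 0;0 0 -0.0015 0 0 0;0 0 -0.0015 0 0 0;0 0 -0.0015 0 0 0;0 0 -0.0015 0 0 0;0 0 -0.0015 0 0 0;0 0 -0.0015 0 0 0"

```text
clock: 28.25
position: [0.5782, -0.0082, 0.0542]
ee_rot: [180.0, 0.0, 154.7]
force: [2.6, -0.3, 1.9]
opening: 0.0424
finger_force: 40.0
```

servo_tool:
  steps: "0 0 -0.001 0 0 0;0 0 -0.001 0 0 0;0 0 -0.001 0 0 0;0 0 -0.001 0 0 0;0 0 -0.001 0 0 0;0 0 -0.0005 0 0 0;0 0 -0.0005 0 0 0;0 0 0 0 0 0"

```text
clock: 29.05
position: [0.5781, -0.0082, 0.0481]
ee_rot: [180.0, 0.0, 154.7]
force: [3.6, 0.2, 2.0]
opening: 0.0425
finger_force: 40.0
```

servo_tool:
  steps: "0 0 -0.0005 0 0 0;0 0 -0.0005 0 0 0;0 0 -0.0005 0 0 0;0 0 -0.0005 0 0 0;0 0 -0.0005 0 0 0;0 0 0 0 0 0;0 0 0 0 0 0;0 0 0 0 0 0"

```text
clock: 29.85
position: [0.5782, -0.0082, 0.0462]
ee_rot: [180.0, 0.0, 154.7]
force: [2.6, -0.5, 6.2]
opening: 0.0428
finger_force: 40.0
```

servo_tool:
  steps: "0 0 -0.0005 0 0 0;0 0 -0.0005 0 0 0;0 0 0 0 0 0;0 0 0 0 0 0;0 0 0 0 0 0;0 0 0 0 0 0;0 0 0 0 0 0;0 0 0 0 0 0"

```text
clock: 30.65
position: [0.5782, -0.0082, 0.0461]
ee_rot: [180.0, 0.0, 154.7]
force: [0.9, -0.2, 12.9]
opening: 0.0425
finger_force: 40.0
```

Seated at TCP 46.1 mm, where 46 was expected. I'll release, lift and verify.

servo_tool:
  steps: "0 0 0.001 0 0 0;0 0 0 0 0 0;0 0 0 0 0 0;0 0 0 0 0 0;0 0 0.02 0 0 0;0 0 0.04 0 0 0;0 0 0.05 0 0 0;0 0 0.05 0 0 0"
  gripper: -1

```text
clock: 31.45
position: [0.5767, -0.0083, 0.2063]
ee_rot: [-179.9, -0.1, 154.7]
force: [1.2, 0.9, -0.1]
opening: 0.0865
finger_force: 0.0
```

servo_tool:
  steps: "0 0 0.04 0 0 0;0 0 0.03 0 0 0;0 0 0 0 0 0;0 0 0 0 0 0;0 0 0 0 0 0;0 0 0 0 0 0;0 0 0 0 0 0;0 0 0 0 0 0"

```text
clock: 32.25
position: [0.5775, -0.0082, 0.2748]
ee_rot: [-180.0, -0.1, 154.7]
force: [-0.1, 0.5, -0.3]
opening: 0.0871
finger_force: 0.0
```

```bash
python3 - <<'E'
from h import *
np.set_printoptions(precision=4,suppress=True)
s=telemetry.state(); c=imaging.calibration('wrist'); im,d=imaging.capture('wrist'); W=cloud(c,d)
print(s['position'],s['clock'],s['force'],s['opening'])
R=np.hypot(W[...,0]-.5785,W[...,1]+.008)
for a,b,lo,hi in ((.014,.020,.055,.072),(.024,.028,.03,.05)):
    P=W[(d>0)&(R<b)&(R>a)&(W[...,2]>lo)&(W[...,2]<hi)]; A=np.c_[P[:,:2]-P[:,:2].mean(0),np.ones(len(P))]
    print(len(P),np.median(P[:,2]),np.linalg.lstsq(A,P[:,2],rcond=None)[0])
save(cv2.resize(im[100:250,220:480],None,fx=3,fy=3,interpolation=0),'w7.png')
E
```

```text
[ 0.5775 -0.0082  0.2748] 32.25 [-0.0954  0.493  -0.3044] 0.08712235777616627
436 0.06520630279442671 [0.0048 0.0005 0.0652]
307 0.04126500923238646 [ 0.0029 -0.0029  0.0413]
```

View pics/w7.png

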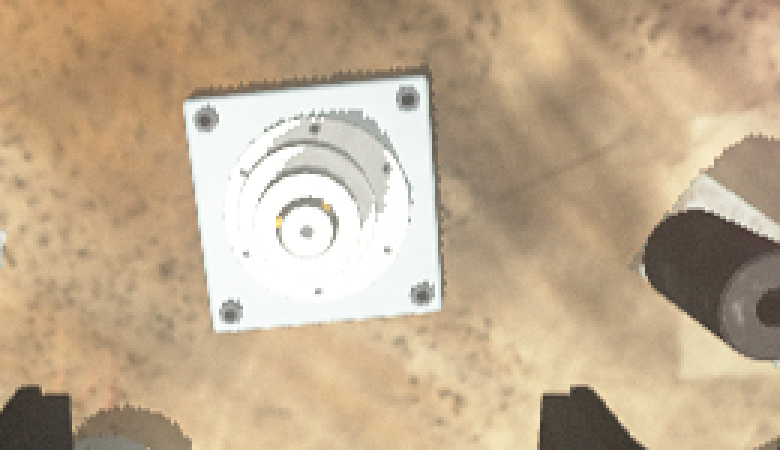

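Both rings are stacked flat round the spindle, with tops at 65.2 and 41.3 mm (nominal 66 and 42, less the known camera bias of about 0.7 mm).

```bash
python3 -c "
from h import *
print(ticket.close_job())"
```

```text
the job is handed in; nothing more can be done
None
```

I threaded both spacers onto the grey mandrel's spindle, the wide one first and the narrow one on top, each seated flat and let go, and handed the job in at about 32 s; the highest contact force read was 18 N, and no verdict came back.

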